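# Dig the backup drive out from behind the stock and pack it in its case

## Robot

A 6-joint arm with a two-finger parallel gripper is mounted at the origin on the work surface. World frame = base frame: x ahead of the robot, y to its left, z up, the work surface at z = 0. Lengths are in m, angles in rad, forces in N, time in s.
With the tool pointing down it reaches from about 0.35 to 0.925 m from the base axis. Payload 6.4 kg.
Tool frame: the origin (TCP) lies between the finger pads; the fingertips stand 22 mm ahead of it and the grasp point (between the pads) lies 3 mm ahead of it (manip.tip_extent is the z of the fingertips in the tool frame, in m); z points along the fingers, y is the line along which they close (so a half turn about z gives the same grasp; the last joint's range is limited). The gripper opens to 85 mm and grips with 20 to 120 N. Pads are 22 mm wide; open, the fingers measure 114 mm over their backs; the gripper's body (76 mm by 85 mm) begins 54 mm behind the grasp point. The pads swing forward as they close: fully open they stand 13 mm farther back than shut.
Start: joints at [-1.397, 0.245, 1.558, -0, 1.339, -0.174], TCP at [0.222, -0.611, 0.253] pointing down, gripper open.
Joint ranges: [-3.13, 3.13], [-1.02, 2.26], [0.13, 2.54], [-0.95, 4.09], [0.21, 2.88], [-2.74, 2.74]. Speed limits (rad/s): [2.57, 2.57, 3.14, 3.14, 3.14, 3.14].

## Interface

Orientations are given as a unit quaternion [w, x, y, z].
In Python, from workcell import sensors, snapshot, manip, recognise, cut_out gives the robot as it stands. The module is installed in compiled form; this text tells all that it offers.
- The arm moves only by the shell command python3 -m pendant 'ROWS'. ROWS is JSON, a list of rows, each an object with "claw": the opening, from -1 (shut) to 1 (fully open); "travel": the shift along the world's x, y, z in mm, a list of three; "twist": the turn about the world's z in rad. In form: [{"claw": claw, "travel": [x, y, z], "twist": twist}, ...]. A call has 1 to 10 rows; each row is the pose to reach, as a shift and turn from the pose commanded when the call began; what a row does not reach only later rows make up. A row lasts 1/8 s, in which the tool goes at most 62.5 mm and 10.7 degrees, less where a joint would pass 70% of its speed; a pose out of reach is approached as far as the arm can. A call with a gripper value outside its range is refused whole. The fingers move at their own pace and stop on an object; the grip force is fixed at half the most. Time passes only in rows, so rows that repeat a pose let the fingers close. It gives the time, the measured TCP pose, the force, the opening and the grip force at its end, in the units of the state.
- sensors.sense(): the state, without advancing time (a new reading comes with each control period).
- snapshot(name): name is "scene" or "top" or "wrist"; returns a dict with "frame" (420x560x3 uint8, red, green, blue), "K" (3x3 intrinsics, pixels), "k1" (the pictures are not rectified: a ray, as slopes to the right and down, at radius r is drawn at 1 + k1 r^2 times it, then the intrinsics apply), "camera_from_world" (4x4, takes a point from world to camera coordinates). Camera axes: x right, y down, z forward; pixel columns grow to the right and rows downward; lengths in m; the calibration is good to about 2 mm. A picture is of the moment at which its call begins. There is no depth.
- manip.close_job(): hands the job in; it is judged then, once.
Trained networks look in the newest picture that a camera, given by its name, has taken for a name from the list of things; names that differ only in an ending like _2 or _b are one class to them, and where a whole thing is asked for, a point or a joint stands for the part that bears it (a point fixed in the world has none). Each returns a list of dicts, best first, with "confidence" (0 to 1); they miss things now and then, are a little off and sometimes report something else, mostly with a low value. They report only what shows in the picture. A call takes as long as a camera call. They do not tell look-alikes from the thing itself.
- recognise(camera, name): "centre" ([x, y, z] in m, in the coordinates of the camera as it stood for that picture, good to about 4 mm: the middle of the surface that is visible of it).
- cut_out(camera, name): "mask" (420x560 bool, what is visible of it).
The state is a dict: "time": time; "joint_pos": joint angles; "joint_vel": joint speeds; "tau": joint torques, N m; "ee_pos": TCP position; "orientation": TCP orientation; "contact_force": force on the tool from outside, world axes, zero at the start; "ft_torque": the same for the moment, N m; "opening": opening from 0.0 (shut) to 1.0 (fully open); "finger_force": force on a finger pad.
Only numpy, scipy, OpenCV 4.12 (cv2) and the standard library are available. Lean on these libraries where they do the work, as an engineer would, in place of code of your own. Each camera call takes 0.05 s, during which the arm holds its last target. There are 200 camera calls.

## Task

The backup drive (dark slab with orange ends) lies at the back of the grey tray, behind the yellow bottle and the blue-and-white carton: first stand both of those upright on the green cutting mat, out of the way. Open the black hard case by its orange tab, lay the drive flat inside without dropping it and shut the case fully. Finish with the bottle and the carton standing upright in the tray again, each on the very spot where it stood before, and leave the mug and the stapler alone.

Things in the scene. Friction and masses are not known exactly. Their poses are not given: they have to be found in the camera images.
- bottle: Loose upright yellow plastic bottle, white paper label with a blue band, white cap; about 0.3 kg. Straight round body 60 mm in diameter up to 108 mm, then a shoulder, cap 29 mm across up to 140 mm. Origin: centre of its underside, z up along the bottle.
- carton: Loose upright stiff carton, white with a blue band round its lower part; about 0.25 kg. Square 58 x 58 mm, 134 mm tall; grip it by its top 40 mm. Origin: centre of its underside, x and y square to its sides, z up.
- drive: Loose portable backup drive, dark grey slab with orange rubber ends lying flat; about 0.12 kg. 50 mm along its x, 96 mm along its y, 14 mm thick. Origin: centre of its underside, z up. It starts in the tray on the far side (+x of the tray) of bottle and carton, too close behind them for a finger to fit between.
- tray: Fixed shallow grey open tray, outer 220 x 220 mm, walls 4 mm thick, 32 mm high, floor 4 mm thick. Origin: centre of its underside; x points away from the robot (within 0.2 rad). Bottle and carton stand side by side, 74 mm apart along tray y, either one on the left, centres 22 mm to -x of the tray's centre; the drive lies about 45 mm to +x of it.
- mat: Fixed green cutting mat with thin yellow grid lines, 150 mm along its x, 210 mm along its y, 3 mm thick. Origin: centre of its underside. The side area: both centres of bottle and carton must lie over it.
- case: Fixed lower shell of a black hinged hard case with a grey foam floor. Outer 132 mm along its x, 174 mm along its y, rim 30 mm high, walls 4 mm, foam floor 8 mm above the underside. Origin: centre of its underside; x points away from the robot (within 0.25 rad). The lid (22 mm high, so 53 mm in all when shut) hinges on the far rim: hinge line along case y through x = +66 mm, z = 30 mm.
- case_lid (a joint): Angle of the case lid: 0 fully shut, grows as the near edge swings up and away from the robot, 1.9 rad the stop. Starts shut or a little ajar. The hinge is stiff (about 0.13 N m): the lid stays where it is left at any angle. Opened past upright (1.6 rad or more) it leaves room for a gripper; a light press on its near half shuts it.
- case_tab (a point): Centre of the orange thumb tab on the middle of the lid's near edge, the part to grip; moves with the lid. The tab sticks out 29 mm, is 32 mm wide along case y, 12 mm thick. This point is 147 mm from the hinge line, 7 mm above the lid's rim (37 mm above the table when shut), 15 mm out from the lid's edge. Pinched across its width from above, it turns between the pads as the lid swings.
- mug: Bystander: loose blue mug, 78 mm in diameter, 92 mm tall, beyond the work. Origin: centre of its underside. Not to be moved.
- stapler: Bystander: loose red and black stapler, 145 x 36 mm, 55 mm tall, beyond the work. Origin: centre of its underside, x along its length. Not to be moved.
Not all that is in view belongs to the job. There is more than one size of the bottle; the job needs the largest. Leave any red look-alike of the drive alone.

How it is judged:
On the way, in this order (a step that is already met when the one before it is completed fails the run):
1. bottle and carton both stand upright on the green mat while the drive is still in the tray (x of bottle in the frame of mat between -0.075 and 0.075 m and y of bottle in the frame of mat between -0.105 and 0.105 m and z of each of bottle, carton in the frame of mat below 0.008 m and angle between each of bottle, carton's own z axis and vertical below 0.1 rad and x of carton in the frame of mat between -0.075 and 0.075 m and y of carton in the frame of mat between -0.105 and 0.105 m and horizontal distance between drive and tray below 0.11 m and height (world z) of drive below 0.03 m), for 0.2 s.
2. the drive lies flat in the open case, let go (x of drive in the frame of case between -0.045 and 0.045 m and y of drive in the frame of case between -0.06 and 0.06 m and z of drive in the frame of case below 0.013 m and angle between drive's own z axis and vertical below 0.12 rad and contact force between the fingers and drive below 0.1 N and value of joint case_lid above 0.3 rad), for 0.2 s.
3. the case is shut with the drive inside (value of joint case_lid below 0.06 rad and x of drive in the frame of case between -0.045 and 0.045 m and y of drive in the frame of case between -0.06 and 0.06 m and z of drive in the frame of case below 0.013 m), for 0.2 s.
At the end, for the whole second after the job is handed in: The case is shut (lid within 0.06 rad of fully shut) with the drive lying flat inside it; bottle and carton stand upright (within 0.1 rad) in the tray, each within 15 mm of where it stood at the start; everything is released and at rest (all of step 3 and angle between drive's own z axis and vertical below 0.12 rad and distance of each of bottle, carton from where it was at the start of the episode below 0.015 m and angle between each of bottle, carton's own z axis and vertical below 0.1 rad and linear speed of each of bottle, carton, drive below 0.02 m/s); the robot touches nothing.
It fails at once if the mug is shifted by more than 20 mm or tipped (distance of mug from where it was at the start of the episode above 0.02 m or angle between mug's own z axis and vertical above 0.3 rad).
It fails at once if the stapler is shifted by more than 20 mm (distance of stapler from where it was at the start of the episode above 0.02 m).
It fails at once if the bottle or the carton is tipped over (angle between any of bottle, carton's own z axis and vertical above 0.6 rad).
It fails at once if the drive is dropped (falls free from more than about 4 cm) (contact force between the fingers and drive below 0.05 N and height (world z) of drive above 0.035 m and linear speed of drive above 0.5 m/s).
It also fails if it takes over 150 s, if anything falls off the work surface, if the arm or the gripper's body presses on something with over 40 N, if the wrist force passes 120 N, or if a joint passes its speed limit or range.

## Working session

There is one attempt and no reset: what is moved stays moved. The work goes in short steps, Python scripts to look and compute and a shell command to move; the robot and the scene stay as the last step left them, time stands still between calls to the robot, and variables do not carry over. Pictures are saved under pics/ and viewed, at most 16 in all, crops included, and the job is handed in when it is done.

```bash
mkdir -p pics
cat > h.py <<'E'
import numpy as np, cv2
from workcell import sensors, snapshot, manip, recognise, cut_out
def save(s,n): cv2.imwrite('pics/'+n,cv2.cvtColor(s['frame'],cv2.COLOR_RGB2BGR))
def ray(s,px):
    K=s['K'];px=np.asarray(px,float).reshape(-1,2)
    d=(px-[K[0,2],K[1,2]])/[K[0,0],K[1,1]];u=d.copy()
    for _ in range(20): u=d/(1+s['k1']*(u**2).sum(1,keepdims=True))
    T=s['camera_from_world'];R=T[:3,:3];o=-R.T@T[:3,3]
    return o,np.c_[u,np.ones(len(u))]@R
def onz(s,px,z):
    o,d=ray(s,px);return o+d*((z-o[2])/d[:,2])[:,None]
def proj(s,P):
    T=s['camera_from_world'];c=np.atleast_2d(P)@T[:3,:3].T+T[:3,3];u=c[:,:2]/c[:,2:]
    u=u*(1+s['k1']*(u**2).sum(1,keepdims=True));K=s['K'];return u*[K[0,0],K[1,1]]+[K[0,2],K[1,2]]
def world(s,c):
    T=s['camera_from_world'];return T[:3,:3].T@(np.asarray(c)-T[:3,3])
E
python3 - <<'E'
from h import *
np.set_printoptions(precision=3,suppress=True)
for c in ['scene','top','wrist']:
    s=snapshot(c);save(s,c+'0.png')
    T=s['camera_from_world'];print(c,-T[:3,:3].T@T[:3,3],T[2,:3])
    if c=='wrist':continue
    for n in ['bottle','carton','drive','tray','mat','case','case_tab','mug','stapler']:
        print(n,[(world(s,r['centre']).round(3).tolist(),round(r['confidence'],2)) for r in recognise(c,n)])
print(sensors.sense())
E
```

```text
scene [1.269 0.19  0.773] [-0.66  -0.207 -0.722]
bottle [([0.579, 0.028, 0.093], 0.82), ([0.391, 0.062, 0.059], 0.64), ([0.526, 0.169, 0.059], 0.62)]
carton [([0.573, -0.045, 0.104], 0.57)]
drive [([0.615, -0.04, 0.017], 0.93), ([0.835, -0.131, 0.013], 0.62), ([0.495, 0.325, 0.061], 0.35)]
tray [([0.617, 0.019, 0.003], 0.92)]
mat []
case [([0.508, 0.326, 0.055], 0.95)]
case_tab [([0.495, 0.324, 0.062], 0.91)]
mug [([0.692, 0.222, 0.061], 0.69), ([0.462, -0.314, 0.005], 0.21)]
stapler [([0.678, -0.253, 0.035], 0.97)]
top [ 0.481 -0.016  1.183] [ 0.096 -0.015 -0.995]
bottle [([0.51, 0.156, 0.081], 0.89), ([0.552, 0.02, 0.115], 0.8), ([0.379, 0.056, 0.086], 0.65)]
carton [([0.462, -0.316, 0.003], 0.29)]
drive [([0.607, -0.04, 0.021], 0.75), ([0.828, -0.132, 0.014], 0.7), ([0.48, 0.321, 0.06], 0.44)]
tray [([0.573, -0.006, 0.002], 0.63)]
mat [([0.462, -0.315, 0.002], 0.9)]
case [([0.483, 0.323, 0.059], 0.58)]
case_tab [([0.48, 0.327, 0.06], 0.66)]
mug [([0.669, 0.225, 0.034], 0.65)]
stapler [([0.667, -0.257, 0.048], 0.69)]
wrist [ 0.294 -0.585  0.373] [-0.281 -0.103 -0.954]
{'time': 1.05, 'joint_pos': array([-1.397,  0.245,  1.558, -0.   ,  1.339, -0.174]), 'joint_vel': array([ 0.001, -0.002,  0.   , -0.001, -0.001,  0.002]), 'tau': array([  0.   , -42.952, -32.643,  -0.   ,   0.   ,  -0.   ]), 'ee_pos': array([ 0.222, -0.611,  0.253]), 'orientation': array([ 0.   ,  0.985,  0.173, -0.   ]), 'contact_force': array([-0.21 ,  0.677,  1.22 ]), 'ft_torque': array([ 0.02 , -0.03 , -0.013]), 'finger_force': 0.0, 'opening': 1.0000347291894907}
```

View pics/top0.png

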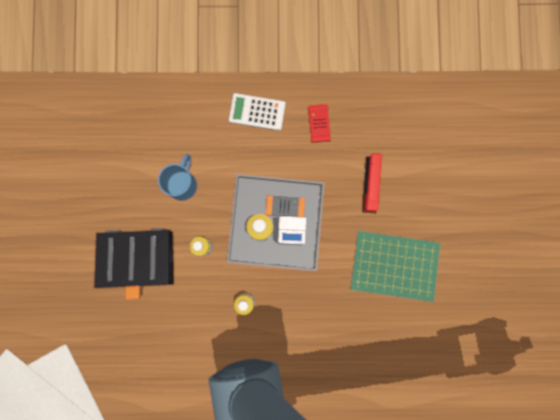

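View pics/scene0.png

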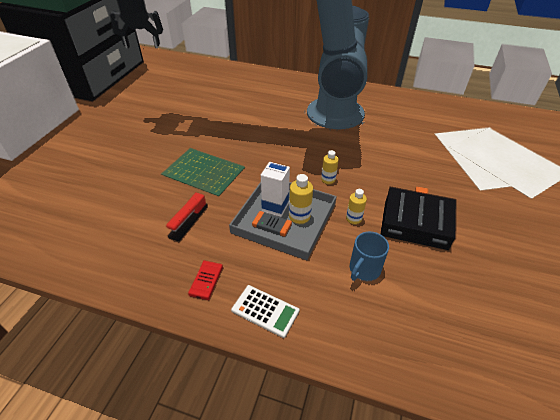

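```bash
cat > m.py <<'E'
from h import *
np.set_printoptions(precision=4,suppress=True)
print(manip.tip_extent)
def rect(s,cam,n,z,i=0):
    r=cut_out(cam,n)
    if len(r)<=i: return print(n,'none')
    m=r[i]['mask'].astype('uint8')
    c=max(cv2.findContours(m,0,1)[0],key=cv2.contourArea).reshape(-1,2)
    P=onz(s,c,z)[:,:2]*1000
    (x,y),(w,h),a=cv2.minAreaRect(P.astype('float32'))
    print(cam,n,i,round(r[i]['confidence'],2),'c',round(x,1),round(y,1),'wh',round(w,1),round(h,1),'a',round(np.radians(a),3))
E
python3 - <<'E'
from m import *
s=snapshot('top')
rect(s,'top','tray',.032);rect(s,'top','mat',.003);rect(s,'top','case',.05);rect(s,'top','case_tab',.05)
for i in range(3): rect(s,'top','drive',.018,i); rect(s,'top','bottle',.1,i)
rect(s,'top','carton',.138)
f=s['frame'];big=cv2.resize(f[160:320,80:340],None,fx=3,fy=3,interpolation=2)
cv2.imwrite('pics/crop1.png',big[...,::-1])
s=snapshot('scene')
f=s['frame'];big=cv2.resize(f[150:260,220:470],None,fx=3.2,fy=3.2,interpolation=2)
cv2.imwrite('pics/crop2.png',big[...,::-1])
E
```

```text
0.022
top tray 0 0.97 c 571.4 -17.6 wh 222.9 224.1 a 1.468
top mat 0 0.88 c 461.4 -316.9 wh 209.3 149.6 a 1.422
top case 0 0.76 c 473.0 323.6 wh 164.5 191.2 a 0.033
top case_tab 0 0.69 c 471.6 327.3 wh 180.4 161.7 a 1.563
top drive 0 0.9 c 611.2 -41.3 wh 100.4 52.6 a 1.499
top bottle 0 0.66 c 511.2 155.6 wh 41.7 46.0 a 0.007
top drive 1 0.78 c 825.1 -130.0 wh 101.9 55.3 a 0.085
top bottle 1 0.58 c 553.2 18.9 wh 62.5 58.1 a 0.456
drive none
top bottle 2 0.32 c 566.5 -17.8 wh 209.7 210.9 a 1.466
top carton 0 0.77 c 542.0 -54.7 wh 60.6 62.9 a 1.563
```

View pics/crop1.png

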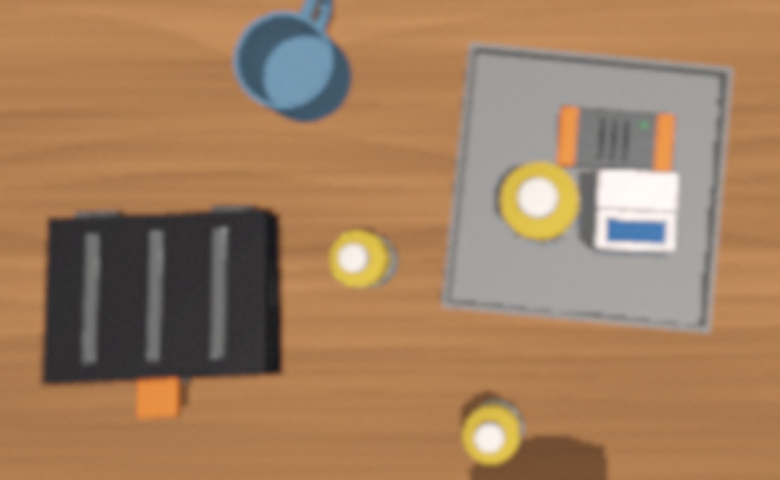

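View pics/crop2.png

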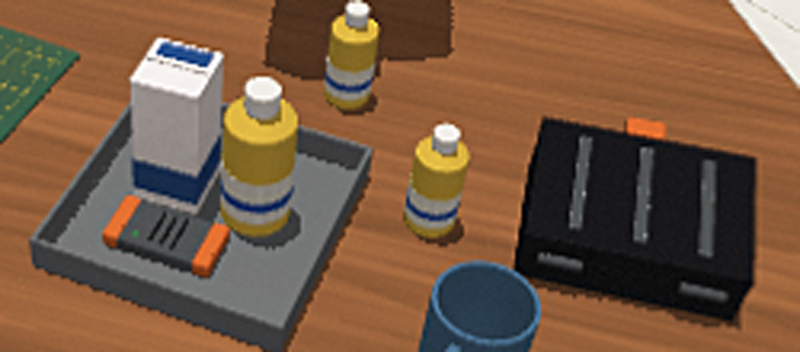

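The top view shows the big bottle at px (260,226), the carton at (292,231), the drive at (285,206), the case at (133,258) with its lid shut, the mat at (396,266), and small decoy bottles at (200,246) and (243,305). The scene view confirms the layout. I'll take the carton first.

```bash
python3 -m pendant '[{"claw":1,"travel":[321,557,0],"twist":1.19},{"claw":1,"travel":[321,557,0],"twist":1.19},{"claw":1,"travel":[321,557,0],"twist":1.19},{"claw":1,"travel":[321,557,0],"twist":1.19},{"claw":1,"travel":[321,557,0],"twist":1.19},{"claw":1,"travel":[321,557,0],"twist":1.19},{"claw":1,"travel":[321,557,0],"twist":1.19},{"claw":1,"travel":[321,557,0],"twist":1.19},{"claw":1,"travel":[321,557,0],"twist":1.19},{"claw":1,"travel":[321,557,0],"twist":1.19}]'
python3 -m pendant '[{"claw":1,"travel":[0,0,0],"twist":0},{"claw":1,"travel":[0,0,0],"twist":0},{"claw":1,"travel":[0,0,0],"twist":0},{"claw":1,"travel":[0,0,0],"twist":0}]'
python3 - <<'E'
from m import *
print(sensors.sense()['ee_pos'],sensors.sense()['orientation'],sensors.sense()['joint_pos'])
s=snapshot('wrist');save(s,'w1.png')
rect(s,'wrist','carton',.138);rect(s,'wrist','drive',.018);rect(s,'wrist','tray',.032)
s=snapshot('scene')
E
```

```text
time: 2.95
ee_pos: [0.5345, -0.0677, 0.2537]
orientation: [0.001, 0.719, 0.695, 0.0]
contact_force: [0.6, -0.3, -0.1]
opening: 0.997
finger_force: 0.0
time: 3.45
ee_pos: [0.5333, -0.0707, 0.2533]
orientation: [0.0, 0.719, 0.695, -0.0]
contact_force: [0.1, 0.1, -0.1]
opening: 1.002
finger_force: 0.0
0.022
[ 0.5333 -0.0707  0.2533] [ 0.0001  0.7194  0.6946 -0.    ] [-0.3427 -0.0182  1.8443 -0.0001  1.3154 -0.3076]
wrist carton 0 0.63 c 546.3 -46.5 wh 67.4 57.5 a 1.493
wrist drive 0 0.86 c 820.5 -125.4 wh 102.6 54.3 a 0.06
wrist tray 0 0.61 c 572.3 -15.7 wh 219.6 220.7 a 1.467
```

View pics/w1.png

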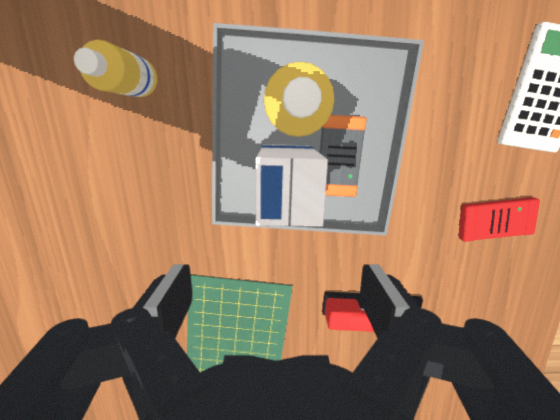

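Run:
```python
from m import *
s=snapshot('wrist')
P=onz(s,[(258,159),(326,156),(325,225),(257,226)],.138);print(P,P.mean(0))
print('cap',onz(s,[(303,97)],.144)); 
P=onz(s,[(333,120),(366,123),(356,196),(326,191)],.018);print(P,P.mean(0))
```

```text
0.022
[[ 0.5209 -0.0222  0.138 ]
 [ 0.5752 -0.0216  0.138 ]
 [ 0.5754 -0.0801  0.138 ]
 [ 0.5171 -0.079   0.138 ]] [ 0.5472 -0.0507  0.138 ]
cap [[0.5566 0.0226 0.144 ]]
[[ 0.6027  0.0049  0.018 ]
 [ 0.6413  0.0004  0.018 ]
 [ 0.6338 -0.0872  0.018 ]
 [ 0.596  -0.0796  0.018 ]] [ 0.6185 -0.0404  0.018 ]
```

```bash
python3 -m pendant '[{"claw":1,"travel":[13,19,0],"twist":0},{"claw":1,"travel":[13,19,-60],"twist":0},{"claw":1,"travel":[13,19,-110],"twist":0},{"claw":1,"travel":[13,19,-138],"twist":0},{"claw":1,"travel":[13,19,-138],"twist":0},{"claw":-1,"travel":[13,19,-138],"twist":0},{"claw":-1,"travel":[13,19,-138],"twist":0},{"claw":-1,"travel":[13,19,-138],"twist":0},{"claw":-1,"travel":[13,19,-138],"twist":0},{"claw":-1,"travel":[13,19,-138],"twist":0}]'
```

```text
time: 5.0
ee_pos: [0.5478, -0.051, 0.1177]
orientation: [0.001, 0.719, 0.695, 0.001]
contact_force: [-1.5, 0.2, 5.8]
opening: 0.678
finger_force: 64.3
```

```bash
python3 -m pendant '[{"claw":-1,"travel":[0,0,30],"twist":0},{"claw":-1,"travel":[0,0,70],"twist":0},{"claw":-1,"travel":[-10,-30,90],"twist":0},{"claw":-1,"travel":[-22,-75,90],"twist":0},{"claw":-1,"travel":[-36,-120,90],"twist":0},{"claw":-1,"travel":[-50,-165,90],"twist":0},{"claw":-1,"travel":[-64,-210,90],"twist":0},{"claw":-1,"travel":[-78,-255,90],"twist":0},{"claw":-1,"travel":[-90,-295,90],"twist":0},{"claw":-1,"travel":[-94,-310,90],"twist":0}]'
python3 -m pendant '[{"claw":-1,"travel":[0,0,0],"twist":0},{"claw":-1,"travel":[0,0,-40],"twist":0},{"claw":-1,"travel":[0,0,-70],"twist":0},{"claw":-1,"travel":[0,0,-85],"twist":0},{"claw":-1,"travel":[0,0,-90],"twist":0},{"claw":-1,"travel":[0,0,-90],"twist":0}]'
python3 - <<'E'
from m import *
s=snapshot('scene');save(s,'s2.png')
E
```

```text
time: 6.25
ee_pos: [0.4518, -0.3625, 0.2057]
orientation: [0.0, 0.72, 0.694, -0.0]
contact_force: [0.7, 0.5, -3.6]
opening: 0.674
finger_force: 65.1
time: 7.0
ee_pos: [0.4537, -0.3606, 0.1168]
orientation: [0.001, 0.718, 0.696, -0.0]
contact_force: [-1.1, 0.3, -0.1]
opening: 0.672
finger_force: 65.1
0.022
```

View pics/s2.png

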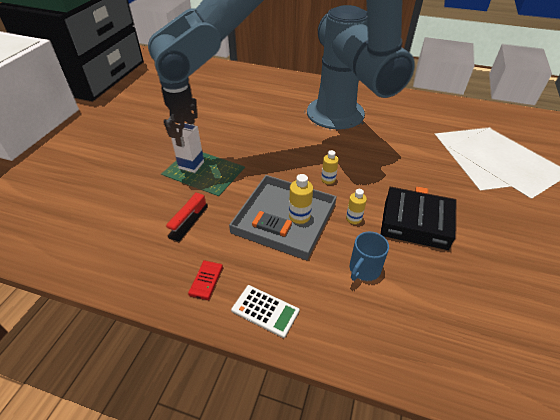

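The carton now stands on the mat, bottom at about px (188,168). I'll release it and go to the bottle.

```bash
python3 -m pendant '[{"claw":1,"travel":[0,0,0],"twist":0},{"claw":1,"travel":[0,0,0],"twist":0},{"claw":1,"travel":[0,0,0],"twist":0},{"claw":1,"travel":[0,0,50],"twist":0},{"claw":1,"travel":[0,0,110],"twist":0},{"claw":1,"travel":[101,382,110],"twist":0},{"claw":1,"travel":[101,382,110],"twist":0},{"claw":1,"travel":[101,382,110],"twist":0},{"claw":1,"travel":[101,382,110],"twist":0},{"claw":1,"travel":[101,382,110],"twist":0}]'
python3 -m pendant '[{"claw":1,"travel":[32,132,0],"twist":0},{"claw":1,"travel":[32,132,0],"twist":0},{"claw":1,"travel":[32,132,0],"twist":0}]'
```

```text
time: 8.3
ee_pos: [0.5328, -0.0566, 0.2256]
orientation: [0.0, 0.719, 0.695, 0.0]
contact_force: [0.7, -1.0, 0.5]
opening: 0.998
finger_force: 0.0
time: 8.68
ee_pos: [0.5647, 0.0768, 0.2253]
orientation: [-0.0, 0.717, 0.697, 0.0]
contact_force: [-0.1, -0.9, 0.5]
opening: 0.996
finger_force: 0.0
```

```bash
python3 -m pendant '[{"claw":1,"travel":[-10,-55,0],"twist":0},{"claw":1,"travel":[-10,-55,0],"twist":0},{"claw":1,"travel":[-10,-55,0],"twist":0}]'
python3 - <<'E'
from m import *
s=snapshot('wrist');save(s,'w2.png');p=sensors.sense()['ee_pos'];print(p)
rect(s,'wrist','bottle',.112)
s=snapshot('top')
g=s['frame'].astype(int)
rect(s,'top','drive',.018); rect(s,'top','tray',.032);rect(s,'top','carton',.137)
E
```

```text
time: 9.05
ee_pos: [0.5545, 0.0178, 0.2253]
orientation: [-0.0, 0.719, 0.695, 0.0]
contact_force: [0.2, -0.8, 0.2]
opening: 1.0
finger_force: 0.0
0.022
[0.5545 0.0183 0.2253]
wrist bottle 0 0.93 c 557.7 28.5 wh 69.7 58.3 a 1.123
top drive 0 0.67 c 825.0 -128.7 wh 98.2 53.7 a 0.059
top tray 0 0.86 c 571.7 -19.4 wh 217.6 219.9 a 1.468
top carton 0 0.69 c 472.4 301.9 wh 164.1 149.3 a 1.563
```

View pics/w2.png

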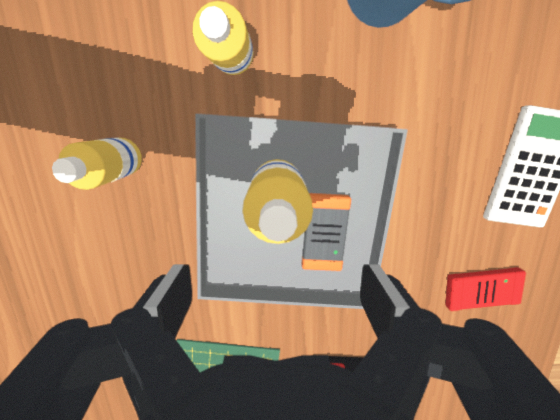

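Run:
```python
from m import *
s=snapshot('wrist')
print(onz(s,[(278,220)],.144))
P=onz(s,[(312,194),(350,196),(342,270),(303,268)],.018);print(P,P.mean(0))
```

```text
0.022
[[0.5564 0.0265 0.144 ]]
[[ 0.5962  0.0132  0.018 ]
 [ 0.6401  0.0095  0.018 ]
 [ 0.6344 -0.0861  0.018 ]
 [ 0.5854 -0.0816  0.018 ]] [ 0.614  -0.0363  0.018 ]
```

```bash
python3 -m pendant '[{"claw":1,"travel":[1,4,-60],"twist":0},{"claw":1,"travel":[1,4,-105],"twist":0},{"claw":1,"travel":[1,4,-125],"twist":0},{"claw":1,"travel":[1,4,-125],"twist":0},{"claw":-1,"travel":[1,4,-125],"twist":0},{"claw":-1,"travel":[1,4,-125],"twist":0},{"claw":-1,"travel":[1,4,-125],"twist":0},{"claw":-1,"travel":[1,4,-125],"twist":0},{"claw":-1,"travel":[1,4,-125],"twist":0}]'
```

```text
time: 10.52
ee_pos: [0.5568, 0.0223, 0.1025]
orientation: [0.001, 0.719, 0.695, 0.001]
contact_force: [-1.4, -0.0, 6.3]
opening: 0.681
finger_force: 65.1
```

```bash
python3 -m pendant '[{"claw":-1,"travel":[0,0,30],"twist":0},{"claw":-1,"travel":[0,0,70],"twist":0},{"claw":-1,"travel":[-9,-30,90],"twist":0},{"claw":-1,"travel":[-22,-75,90],"twist":0},{"claw":-1,"travel":[-36,-120,90],"twist":0},{"claw":-1,"travel":[-50,-165,90],"twist":0},{"claw":-1,"travel":[-63,-210,90],"twist":0},{"claw":-1,"travel":[-76,-255,90],"twist":0},{"claw":-1,"travel":[-85,-285,90],"twist":0},{"claw":-1,"travel":[-88,-294,90],"twist":0}]'
python3 -m pendant '[{"claw":-1,"travel":[0,0,0],"twist":0},{"claw":-1,"travel":[0,0,-40],"twist":0},{"claw":-1,"travel":[0,0,-70],"twist":0},{"claw":-1,"travel":[0,0,-85],"twist":0},{"claw":-1,"travel":[0,0,-90],"twist":0},{"claw":-1,"travel":[0,0,-90],"twist":0},{"claw":1,"travel":[0,0,-90],"twist":0},{"claw":1,"travel":[0,0,-90],"twist":0},{"claw":1,"travel":[0,0,-90],"twist":0}]'
```

```text
time: 11.78
ee_pos: [0.4669, -0.2729, 0.1904]
orientation: [0.0, 0.72, 0.694, 0.0]
contact_force: [0.9, 0.3, -2.2]
opening: 0.678
finger_force: 65.6
time: 12.9
ee_pos: [0.4678, -0.2716, 0.1007]
orientation: [0.0, 0.719, 0.695, 0.0]
contact_force: [-0.5, -0.2, 0.4]
opening: 1.002
finger_force: 0.0
```

```bash
python3 -m pendant '[{"claw":1,"travel":[0,0,60],"twist":0},{"claw":1,"travel":[0,0,120],"twist":0},{"claw":1,"travel":[0,0,150],"twist":0},{"claw":1,"travel":[0,0,150],"twist":0}]'
python3 - <<'E'
from m import *
s=snapshot('top')
c=lambda l:[(80+x/3,160+y/3) for x,y in l]
P=onz(s,c([(137,379),(180,377),(181,416),(138,417)]),.043);print(P,P.mean(0))
P=onz(s,c([(50,219),(265,212),(268,373),(43,382)]),.053);print(P,P.mean(0))
print(sensors.sense()['ee_pos'])
for n,z in (('bottle',.143),('carton',.137)):
  for i in range(3): rect(s,'top',n,z,i)
E
```

```text
time: 13.4
ee_pos: [0.4687, -0.2725, 0.2536]
orientation: [0.003, 0.719, 0.695, 0.0]
contact_force: [-0.1, 0.3, -0.8]
opening: 1.0
finger_force: 0.0
0.022
[[0.418  0.3431 0.043 ]
 [0.4191 0.3092 0.043 ]
 [0.3884 0.3077 0.043 ]
 [0.3881 0.3415 0.043 ]] [0.4034 0.3254 0.043 ]
[[0.5458 0.4119 0.053 ]
 [0.55   0.2417 0.053 ]
 [0.422  0.2372 0.053 ]
 [0.4172 0.4132 0.053 ]] [0.4838 0.326  0.053 ]
[ 0.4677 -0.2717  0.2509]
top bottle 0 0.69 c 469.2 -253.6 wh 69.3 52.9 a 1.564
top bottle 1 0.63 c 385.6 52.5 wh 37.2 41.1 a 1.569
top bottle 2 0.6 c 511.1 146.6 wh 48.9 42.0 a 1.562
carton none
carton none
carton none
```

```bash
python3 -m pendant '[{"claw":1,"travel":[-65,597,0],"twist":1.63},{"claw":1,"travel":[-65,597,0],"twist":1.63},{"claw":1,"travel":[-65,597,0],"twist":1.63},{"claw":1,"travel":[-65,597,0],"twist":1.63},{"claw":1,"travel":[-65,597,0],"twist":1.63},{"claw":1,"travel":[-65,597,0],"twist":1.63},{"claw":1,"travel":[-65,597,0],"twist":1.63},{"claw":1,"travel":[-65,597,0],"twist":1.63},{"claw":1,"travel":[-65,597,0],"twist":1.63},{"claw":1,"travel":[-65,597,0],"twist":1.63}]'
python3 -m pendant '[{"claw":1,"travel":[0,0,0],"twist":0},{"claw":1,"travel":[0,0,0],"twist":0},{"claw":1,"travel":[0,0,0],"twist":0}]'
python3 - <<'E'
from m import *
s=snapshot('wrist');save(s,'w3.png');print(sensors.sense()['joint_pos'])
s=snapshot('wrist');f=s['frame'].astype(int)
R,G,B=f[...,0],f[...,1],f[...,2]
m=((R>180)&(G>70)&(G<160)&(B<70)).astype('uint8')
n,l,st,c=cv2.connectedComponentsWithStats(m)
for i in range(1,n):
    if st[i,4]>200:
        q=cv2.boxPoints(cv2.minAreaRect(np.argwhere(l==i)[:,::-1].astype('float32')));P=onz(s,q,.043);print(st[i],P,P.mean(0))
E
```

```text
time: 15.0
ee_pos: [0.4014, 0.328, 0.2495]
orientation: [-0.001, -0.015, 1.0, -0.0]
contact_force: [0.3, -0.4, -0.1]
opening: 1.0
finger_force: 0.0
time: 15.38
ee_pos: [0.4027, 0.3245, 0.25]
orientation: [-0.0, -0.012, 1.0, -0.0]
contact_force: [1.0, -0.6, 0.2]
opening: 1.002
finger_force: 0.0
0.022
[ 0.4588 -0.0663  1.8968 -0.0001  1.3114 -1.1364]
```

View pics/w3.png

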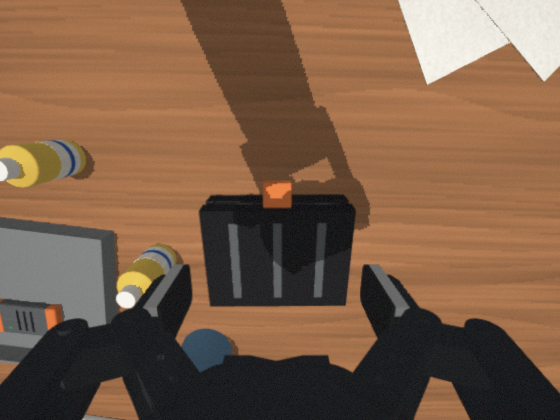

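Run:
```python
from m import *
s=snapshot('wrist');T=s['camera_from_world'];print(-T[:3,:3].T@T[:3,3],T[2,:3])
for z in (.043,.053,.06,.07,.08,.09):
    n=onz(s,[(201,209),(354,206)],z);f=onz(s,[(210,306),(347,304)],z)
    t=onz(s,[(264,183),(291,182),(291,207),(264,208)],z)
    print(z,n[:,:2].ravel(),'near w',np.ptp(n[:,1]),'far',f[:,:2].ravel(),np.ptp(f[:,1]),'tab',t.mean(0)[:2],np.ptp(t[:,1]),np.ptp(t[:,0]))
f=s['frame'];cv2.imwrite('pics/w3c.png',cv2.resize(f[165:325,180:380],None,fx=4,fy=3.7,interpolation=2)[...,::-1])
```

```text
0.022
[0.3259 0.3231 0.3697] [ 0.301   0.007  -0.9536]
0.043 [0.4278 0.2378 0.4197 0.4166] near w 0.17882598238321576 far [0.5607 0.2424 0.5531 0.4217] 0.1792732748561994 tab [0.4089 0.3269] 0.03187935349033577 0.031647353232195585
0.053 [0.4247 0.2404 0.4168 0.4137] near w 0.17335264168922648 far [0.5535 0.2449 0.5462 0.4187] 0.17378624384684394 tab [0.4063 0.3268] 0.030903619648802505 0.03067872024053314
0.06 [0.4225 0.2422 0.4148 0.4117] near w 0.16952130320343395 far [0.5485 0.2466 0.5413 0.4166] 0.16994532214029506 tab [0.4046 0.3267] 0.030220605959729308 0.030000677146369448
0.07 [0.4194 0.2448 0.4119 0.4089] near w 0.1640479625094447 far [0.5413 0.2491 0.5343 0.4136] 0.16445829113093957 tab [0.402  0.3266] 0.029244872118196097 0.02903204415470695
0.08 [0.4162 0.2474 0.409  0.406 ] near w 0.15857462181545545 far [0.5341 0.2516 0.5274 0.4105] 0.15897126012158413 tab [0.3995 0.3265] 0.028269138276662886 0.02806341116304456
0.09 [0.4131 0.2501 0.4062 0.4032] near w 0.1531012811214662 far [0.5269 0.254  0.5204 0.4075] 0.15348422911222864 tab [0.3969 0.3264] 0.027293404435129676 0.027094778171382117
```

View pics/w3c.png

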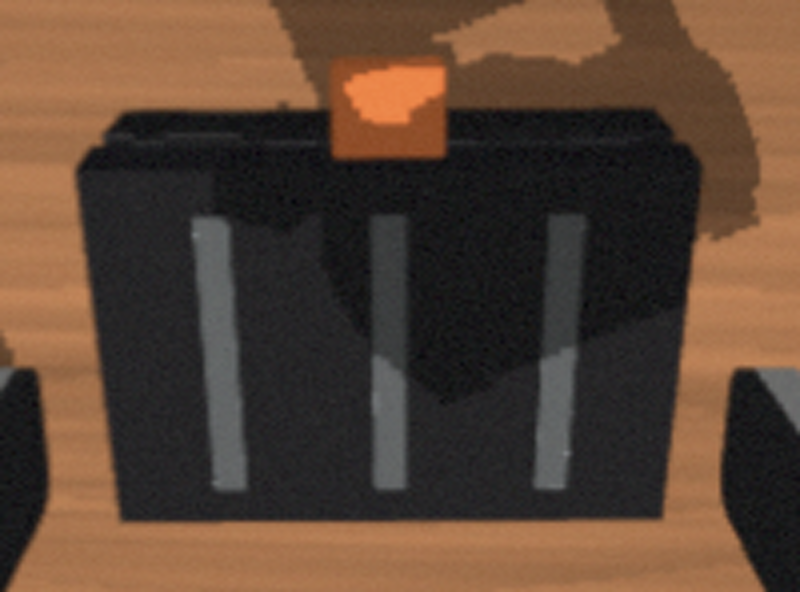

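The lid is shut, with the tab centred at about px (278,195). Next I descend and pinch the tab.

```bash
python3 -m pendant '[{"claw":1,"travel":[0,1,-60],"twist":0.01},{"claw":1,"travel":[0,1,-120],"twist":0.01},{"claw":1,"travel":[0,1,-175],"twist":0.01},{"claw":1,"travel":[0,1,-202],"twist":0.01},{"claw":1,"travel":[0,1,-202],"twist":0.01},{"claw":-1,"travel":[0,1,-202],"twist":0.01},{"claw":-1,"travel":[0,1,-202],"twist":0.01},{"claw":-1,"travel":[0,1,-202],"twist":0.01},{"claw":-1,"travel":[0,1,-202],"twist":0.01},{"claw":-1,"travel":[0,1,-202],"twist":0.01}]'
```

```text
time: 16.77
ee_pos: [0.4032, 0.3256, 0.0489]
orientation: [0.001, -0.019, 1.0, -0.001]
contact_force: [0.9, -7.2, 0.5]
opening: 0.364
finger_force: 61.0
```

```bash
python3 -m pendant '[{"claw":-1,"travel":[3,0,25],"twist":0},{"claw":-1,"travel":[11,0,50],"twist":0},{"claw":-1,"travel":[23,1,73],"twist":0},{"claw":-1,"travel":[39,1,93],"twist":0},{"claw":-1,"travel":[58,2,110],"twist":0},{"claw":-1,"travel":[80,3,124],"twist":0}]'
```

```text
time: 17.52
ee_pos: [0.4808, 0.3279, 0.1698]
orientation: [-0.003, -0.018, 1.0, -0.002]
contact_force: [3.0, -1.6, -16.8]
opening: 0.36
finger_force: 60.8
```

```bash
python3 -m pendant '[{"claw":-1,"travel":[24,1,10],"twist":0},{"claw":-1,"travel":[49,2,15],"twist":0},{"claw":-1,"travel":[75,3,16],"twist":0},{"claw":-1,"travel":[100,3,12],"twist":0},{"claw":-1,"travel":[100,3,12],"twist":0}]'
python3 - <<'E'
from m import *
s=snapshot('scene');f=s['frame'];cv2.imwrite('pics/s3.png',cv2.resize(f[60:280,300:560],None,fx=2.7,fy=2.7,interpolation=2)[...,::-1])
E
```

```text
time: 18.15
ee_pos: [0.5827, 0.3312, 0.1836]
orientation: [-0.001, -0.018, 1.0, -0.001]
contact_force: [-0.8, -5.3, -0.8]
opening: 0.362
finger_force: 62.6
0.022
```

View pics/s3.png

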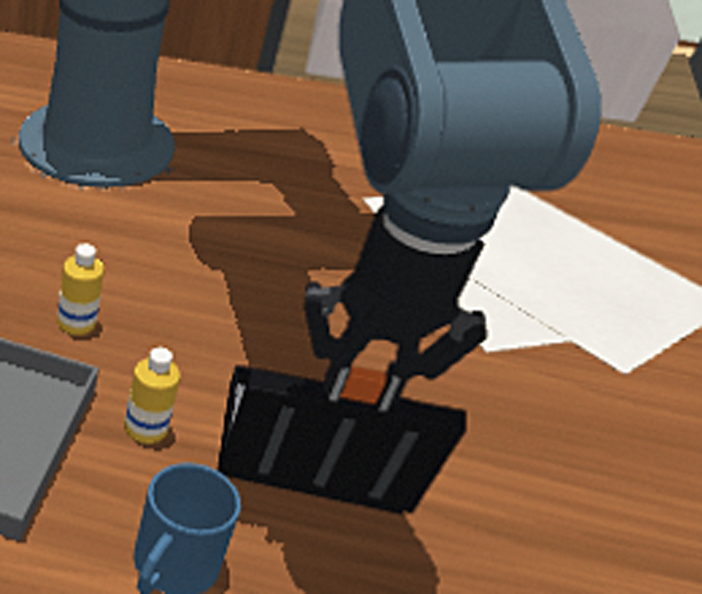

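The lid stands open past upright, still held by the tab. Releasing it and going to the drive.

```bash
python3 -m pendant '[{"claw":1,"travel":[0,0,0],"twist":0},{"claw":1,"travel":[0,0,0],"twist":0},{"claw":1,"travel":[0,0,0],"twist":0},{"claw":1,"travel":[0,0,40],"twist":0},{"claw":1,"travel":[0,0,75],"twist":0},{"claw":1,"travel":[0,0,75],"twist":0}]'
python3 -m pendant '[{"claw":1,"travel":[31,-370,0],"twist":-1.68},{"claw":1,"travel":[31,-370,0],"twist":-1.68},{"claw":1,"travel":[31,-370,0],"twist":-1.68},{"claw":1,"travel":[31,-370,0],"twist":-1.68},{"claw":1,"travel":[31,-370,0],"twist":-1.68},{"claw":1,"travel":[31,-370,0],"twist":-1.68},{"claw":1,"travel":[31,-370,0],"twist":-1.68},{"claw":1,"travel":[31,-370,0],"twist":-1.68},{"claw":1,"travel":[31,-370,0],"twist":-1.68},{"claw":1,"travel":[31,-370,0],"twist":-1.68}]'
python3 - <<'E'
from m import *
s=snapshot('wrist');save(s,'w4.png');print(sensors.sense()['ee_pos'])
rect(s,'wrist','drive',.018);rect(s,'wrist','tray',.032)
E
```

```text
time: 18.95
ee_pos: [0.5841, 0.3335, 0.2641]
orientation: [0.004, -0.018, 1.0, 0.001]
contact_force: [0.5, -0.1, -0.7]
opening: 1.0
finger_force: 0.0
time: 20.2
ee_pos: [0.613, -0.0372, 0.2581]
orientation: [-0.001, 0.732, 0.682, -0.0]
contact_force: [-0.2, 0.4, -0.8]
opening: 0.998
finger_force: 0.0
0.022
[ 0.6131 -0.0372  0.2584]
wrist drive 0 0.8 c 613.0 -37.4 wh 97.6 50.2 a 1.48
wrist tray 0 0.64 c 573.0 -15.4 wh 222.3 221.1 a 1.465
```

View pics/w4.png

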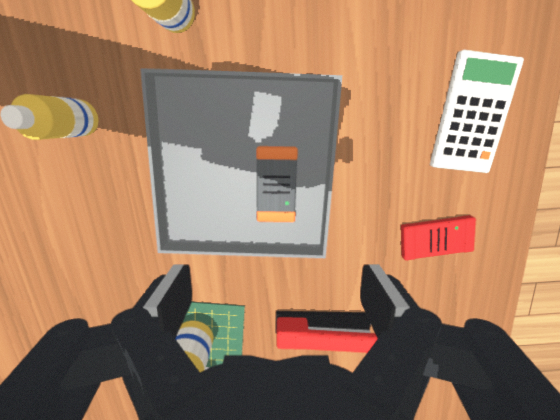

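```bash
python3 -m pendant '[{"claw":0.6,"travel":[0,0,-60],"twist":-0.02},{"claw":0.6,"travel":[0,0,-120],"twist":-0.02},{"claw":0.6,"travel":[0,0,-170],"twist":-0.02},{"claw":0.6,"travel":[0,0,-205],"twist":-0.02},{"claw":0.6,"travel":[0,0,-220],"twist":-0.02},{"claw":0.6,"travel":[0,0,-230],"twist":-0.02},{"claw":0.6,"travel":[0,0,-230],"twist":-0.02}]'
python3 -m pendant '[{"claw":-1,"travel":[0,0,0],"twist":0},{"claw":-1,"travel":[0,0,0],"twist":0},{"claw":-1,"travel":[0,0,0],"twist":0},{"claw":-1,"travel":[0,0,0],"twist":0},{"claw":-1,"travel":[0,0,0],"twist":0}]'
```

```text
time: 21.22
ee_pos: [0.614, -0.0375, 0.0299]
orientation: [0.0, 0.739, 0.674, 0.0]
contact_force: [0.8, -0.0, 0.1]
opening: 0.8
finger_force: 0.0
time: 21.85
ee_pos: [0.615, -0.0378, 0.0314]
orientation: [0.001, 0.739, 0.674, 0.001]
contact_force: [-0.4, 0.5, 5.8]
opening: 0.563
finger_force: 62.6
```

```bash
python3 -m pendant '[{"claw":-1,"travel":[0,0,20],"twist":0},{"claw":-1,"travel":[0,0,60],"twist":0},{"claw":-1,"travel":[0,0,110],"twist":0},{"claw":-1,"travel":[-10,20,150],"twist":0},{"claw":-1,"travel":[-27,70,160],"twist":0.06},{"claw":-1,"travel":[-45,120,160],"twist":0.125},{"claw":-1,"travel":[-63,170,160],"twist":0.125},{"claw":-1,"travel":[-81,220,160],"twist":0.125},{"claw":-1,"travel":[-99,270,160],"twist":0.125},{"claw":-1,"travel":[-117,320,160],"twist":0.125}]'
python3 -m pendant '[{"claw":-1,"travel":[-13,35,0],"twist":0},{"claw":-1,"travel":[-16,45,0],"twist":0},{"claw":-1,"travel":[-16,45,0],"twist":0}]'
python3 - <<'E'
from m import *
s=snapshot('wrist');save(s,'w5.png')
E
```

```text
time: 23.1
ee_pos: [0.4956, 0.284, 0.1904]
orientation: [0.0, 0.696, 0.718, 0.001]
contact_force: [0.7, -0.1, -1.6]
opening: 0.559
finger_force: 62.2
time: 23.48
ee_pos: [0.4805, 0.3275, 0.1898]
orientation: [0.0, 0.695, 0.719, 0.0]
contact_force: [0.4, -1.2, -0.3]
opening: 0.559
finger_force: 62.2
0.022
```

View pics/w5.png

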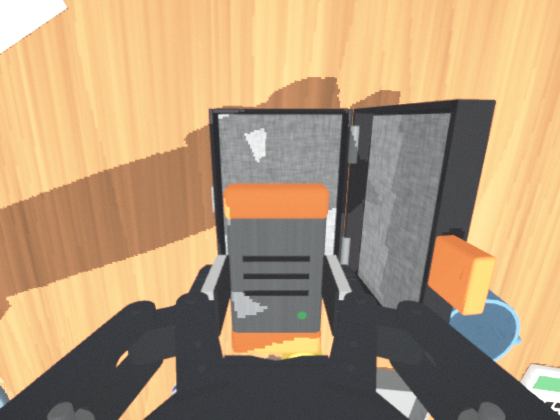

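The drive is held at px (277,265) over the open case, and the lid is clear on the right. Lowering it now.

```bash
python3 -m pendant '[{"claw":-1,"travel":[0,0,-45],"twist":0},{"claw":-1,"travel":[0,0,-90],"twist":0},{"claw":-1,"travel":[0,0,-125],"twist":0},{"claw":-1,"travel":[0,0,-145],"twist":0},{"claw":-1,"travel":[0,0,-153],"twist":0},{"claw":-1,"travel":[0,0,-155],"twist":0},{"claw":-1,"travel":[0,0,-155],"twist":0}]'
```

```text
time: 24.4
ee_pos: [0.4816, 0.3279, 0.0356]
orientation: [0.0, 0.696, 0.718, 0.001]
contact_force: [-0.0, -0.4, -0.6]
opening: 0.559
finger_force: 62.2
```

```bash
python3 -m pendant '[{"claw":-1,"travel":[0,0,-1],"twist":0},{"claw":0.4,"travel":[0,0,-1],"twist":0},{"claw":0.4,"travel":[0,0,-1],"twist":0},{"claw":0.5,"travel":[0,0,-1],"twist":0},{"claw":0.5,"travel":[0,0,30],"twist":0},{"claw":0.5,"travel":[0,0,80],"twist":0},{"claw":0.5,"travel":[0,0,140],"twist":0},{"claw":0.5,"travel":[0,0,200],"twist":0},{"claw":0.5,"travel":[0,0,220],"twist":0},{"claw":0.5,"travel":[0,0,220],"twist":0}]'
python3 - <<'E'
from m import *
s=snapshot('wrist');save(s,'w6.png')
rect(s,'wrist','drive',.022)
print(sensors.sense()['ee_pos'])
E
```

```text
time: 25.65
ee_pos: [0.481, 0.3278, 0.2554]
orientation: [0.001, 0.696, 0.718, 0.001]
contact_force: [0.2, -0.3, -0.3]
opening: 0.749
finger_force: 0.0
0.022
wrist drive 0 0.91 c 481.8 328.0 wh 50.3 95.6 a 0.028
[0.4795 0.3271 0.2517]
```

View pics/w6.png

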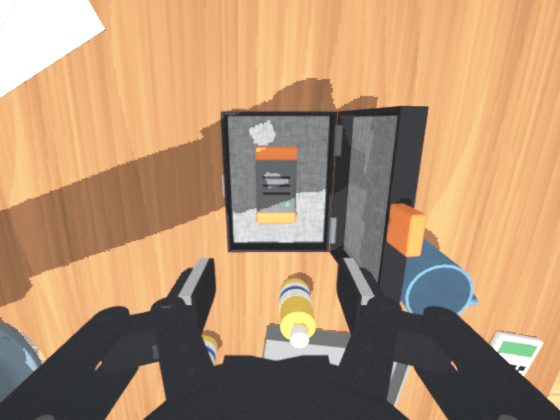

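```bash
python3 -m pendant '[{"claw":1,"travel":[0,0,10],"twist":0.19},{"claw":1,"travel":[30,1,10],"twist":0.37},{"claw":1,"travel":[60,2,10],"twist":0.56},{"claw":1,"travel":[103,4,10],"twist":0.75},{"claw":1,"travel":[103,4,10],"twist":0.93},{"claw":1,"travel":[103,4,10],"twist":1.12},{"claw":1,"travel":[103,4,10],"twist":1.3},{"claw":1,"travel":[103,4,10],"twist":1.49},{"claw":1,"travel":[103,4,10],"twist":1.577},{"claw":1,"travel":[103,4,10],"twist":1.577}]'
```

```text
time: 27.0
ee_pos: [0.5825, 0.3311, 0.2609]
orientation: [-0.002, -0.019, 1.0, -0.001]
contact_force: [-0.1, 0.1, 0.2]
opening: 0.999
finger_force: 0.0
```

```bash
python3 -m pendant '[{"claw":1,"travel":[0,0,-40],"twist":0},{"claw":1,"travel":[0,0,-70],"twist":0},{"claw":1,"travel":[0,0,-77],"twist":0},{"claw":1,"travel":[0,0,-77],"twist":0},{"claw":-1,"travel":[0,0,-77],"twist":0},{"claw":-1,"travel":[0,0,-77],"twist":0},{"claw":-1,"travel":[0,0,-77],"twist":0},{"claw":-1,"travel":[0,0,-77],"twist":0}]'
```

```text
time: 28.0
ee_pos: [0.5841, 0.3312, 0.1885]
orientation: [0.001, -0.019, 1.0, -0.0]
contact_force: [-0.3, -2.7, 3.8]
opening: 0.356
finger_force: 61.0
```

```bash
python3 -m pendant '[{"claw":-1,"travel":[-25,-1,3],"twist":0},{"claw":-1,"travel":[-51,-2,3],"twist":0},{"claw":-1,"travel":[-76,-3,-3],"twist":0},{"claw":-1,"travel":[-100,-3,-12],"twist":0},{"claw":-1,"travel":[-122,-4,-26],"twist":0},{"claw":-1,"travel":[-141,-5,-43],"twist":0},{"claw":-1,"travel":[-157,-5,-64],"twist":0},{"claw":-1,"travel":[-169,-6,-86],"twist":0},{"claw":-1,"travel":[-176,-6,-111],"twist":0},{"claw":-1,"travel":[-179,-6,-130],"twist":0}]'
```

```text
time: 29.25
ee_pos: [0.4005, 0.3253, 0.0558]
orientation: [-0.004, -0.019, 1.0, -0.001]
contact_force: [-12.7, -0.8, 7.0]
opening: 0.358
finger_force: 75.0
```

```bash
python3 -m pendant '[{"claw":-1,"travel":[0,0,-5],"twist":0},{"claw":-1,"travel":[0,0,-9],"twist":0},{"claw":-1,"travel":[0,0,-9],"twist":0}]'
python3 - <<'E'
from m import *
s=snapshot('scene');f=s['frame'];cv2.imwrite('pics/s4.png',cv2.resize(f[140:270,360:480],None,fx=4,fy=4,interpolation=2)[...,::-1])
E
```

```text
time: 29.62
ee_pos: [0.3997, 0.3253, 0.0464]
orientation: [-0.005, -0.019, 1.0, -0.001]
contact_force: [-14.0, 1.5, 4.3]
opening: 0.36
finger_force: 75.4
0.022
```

View pics/s4.png

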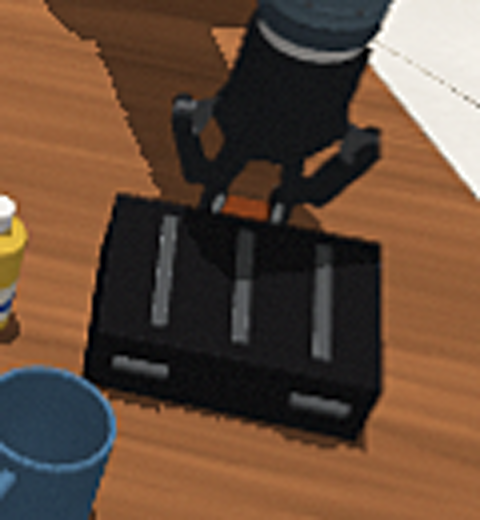

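Nearly shut. I'll release and press the lid's near half with closed fingers to be sure.

```bash
python3 -m pendant '[{"claw":1,"travel":[0,0,0],"twist":0},{"claw":1,"travel":[0,0,0],"twist":0},{"claw":1,"travel":[0,0,0],"twist":0},{"claw":1,"travel":[0,0,40],"twist":0},{"claw":-1,"travel":[0,0,70],"twist":0},{"claw":-1,"travel":[35,1,70],"twist":0},{"claw":-1,"travel":[45,1,70],"twist":0},{"claw":-1,"travel":[45,1,50],"twist":0},{"claw":-1,"travel":[45,1,38],"twist":0},{"claw":-1,"travel":[45,1,38],"twist":0}]'
```

```text
time: 30.92
ee_pos: [0.4481, 0.326, 0.0847]
orientation: [-0.002, -0.019, 1.0, -0.001]
contact_force: [0.7, -0.2, -0.4]
opening: 0.002
finger_force: 0.0
```

```bash
python3 -m pendant '[{"claw":-1,"travel":[0,0,-5],"twist":0},{"claw":-1,"travel":[0,0,-9],"twist":0},{"claw":-1,"travel":[0,0,-9],"twist":0}]'
```

```text
time: 31.3
ee_pos: [0.4494, 0.3266, 0.0772]
orientation: [-0.0, -0.019, 1.0, -0.0]
contact_force: [0.5, -0.5, -1.0]
opening: 0.001
finger_force: 0.0
```

```bash
python3 -m pendant '[{"claw":-1,"travel":[0,0,-3],"twist":0},{"claw":-1,"travel":[0,0,-5],"twist":0},{"claw":-1,"travel":[0,0,-5],"twist":0}]'
```

```text
time: 31.68
ee_pos: [0.4498, 0.3268, 0.0739]
orientation: [-0.0, -0.019, 1.0, -0.0]
contact_force: [-5.0, -2.4, 12.1]
opening: -0.001
finger_force: 5.9
```

12 N of contact at the exact shut height (tips at about 52–53 mm) means the case is shut. Fetching the bottle.

```bash
python3 -m pendant '[{"claw":-1,"travel":[0,0,60],"twist":0},{"claw":1,"travel":[0,0,120],"twist":0},{"claw":1,"travel":[0,0,180],"twist":0},{"claw":1,"travel":[18,-598,180],"twist":-1.643},{"claw":1,"travel":[18,-598,180],"twist":-1.643},{"claw":1,"travel":[18,-598,180],"twist":-1.643},{"claw":1,"travel":[18,-598,180],"twist":-1.643},{"claw":1,"travel":[18,-598,180],"twist":-1.643},{"claw":1,"travel":[18,-598,180],"twist":-1.643},{"claw":1,"travel":[18,-598,180],"twist":-1.643}]'
```

```text
time: 32.92
ee_pos: [0.4624, -0.1128, 0.2526]
orientation: [0.001, 0.597, 0.802, 0.0]
contact_force: [1.5, 0.4, -0.8]
opening: 1.004
finger_force: 0.0
```

```bash
python3 -m pendant '[{"claw":1,"travel":[5,-159,0],"twist":-0.33},{"claw":1,"travel":[5,-159,0],"twist":-0.33},{"claw":1,"travel":[5,-159,0],"twist":-0.33},{"claw":1,"travel":[5,-159,0],"twist":-0.33},{"claw":1,"travel":[5,-159,0],"twist":-0.33}]'
python3 - <<'E'
from m import *
s=snapshot('top')
print(sensors.sense()['ee_pos'],sensors.sense()['orientation'])
s=snapshot('scene');f=s['frame'];cv2.imwrite('pics/s5.png',cv2.resize(f[80:260,120:400],None,fx=2.8,fy=2.8,interpolation=2)[...,::-1])
E
```

```text
time: 33.55
ee_pos: [0.4675, -0.2691, 0.252]
orientation: [-0.0, 0.719, 0.695, 0.0]
contact_force: [1.1, 0.2, 0.1]
opening: 1.004
finger_force: 0.0
0.022
[ 0.4676 -0.2687  0.2521] [-0.0003  0.7185  0.6956  0.0001]
```

View pics/s5.png

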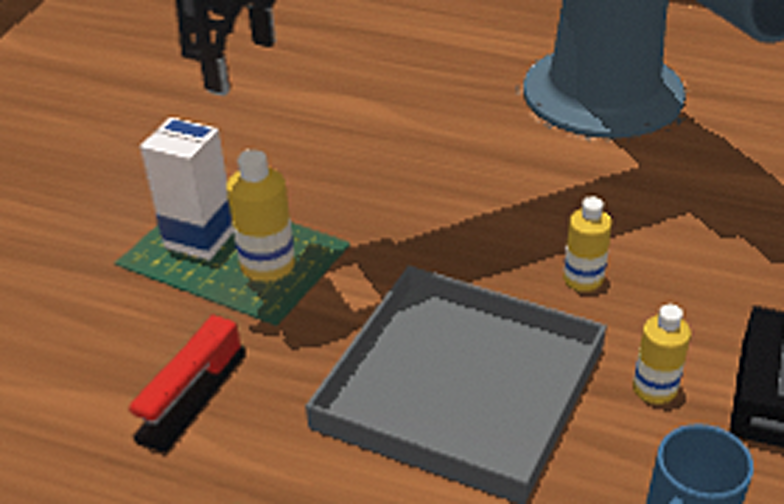

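Both stand on the mat, the bottle at px (265,215) and the carton at (190,190) in the crop. Gripping the bottle.

```bash
python3 -m pendant '[{"claw":1,"travel":[0,-3,-50],"twist":0},{"claw":1,"travel":[0,-3,-100],"twist":0},{"claw":1,"travel":[0,-3,-135],"twist":0},{"claw":1,"travel":[0,-3,-151],"twist":0},{"claw":1,"travel":[0,-3,-151],"twist":0},{"claw":-1,"travel":[0,-3,-151],"twist":0},{"claw":-1,"travel":[0,-3,-151],"twist":0},{"claw":-1,"travel":[0,-3,-151],"twist":0},{"claw":-1,"travel":[0,-3,-151],"twist":0},{"claw":-1,"travel":[0,-3,-151],"twist":0}]'
```

```text
time: 34.9
ee_pos: [0.4687, -0.2738, 0.1038]
orientation: [0.002, 0.719, 0.695, -0.0]
contact_force: [-1.6, 1.2, 6.3]
opening: 0.683
finger_force: 64.3
```

```bash
python3 -m pendant '[{"claw":-1,"travel":[0,0,30],"twist":0},{"claw":-1,"travel":[0,0,70],"twist":0},{"claw":-1,"travel":[9,30,90],"twist":0},{"claw":-1,"travel":[22,75,90],"twist":0},{"claw":-1,"travel":[36,120,90],"twist":0},{"claw":-1,"travel":[50,165,90],"twist":0},{"claw":-1,"travel":[63,210,90],"twist":0},{"claw":-1,"travel":[76,255,90],"twist":0},{"claw":-1,"travel":[85,285,90],"twist":0},{"claw":-1,"travel":[88,294,90],"twist":0}]'
python3 -m pendant '[{"claw":-1,"travel":[0,0,0],"twist":0},{"claw":-1,"travel":[0,0,0],"twist":0},{"claw":-1,"travel":[0,0,-40],"twist":0},{"claw":-1,"travel":[0,0,-70],"twist":0},{"claw":-1,"travel":[0,0,-84],"twist":0},{"claw":-1,"travel":[0,0,-88],"twist":0},{"claw":-1,"travel":[0,0,-88],"twist":0}]'
```

```text
time: 36.15
ee_pos: [0.5559, 0.0228, 0.1918]
orientation: [0.0, 0.718, 0.696, 0.0]
contact_force: [0.4, -0.4, -2.1]
opening: 0.681
finger_force: 65.6
time: 37.02
ee_pos: [0.5562, 0.0205, 0.1049]
orientation: [0.0, 0.719, 0.695, 0.0]
contact_force: [-4.3, 0.2, 4.6]
opening: 0.679
finger_force: 66.3
```

```bash
python3 -m pendant '[{"claw":1,"travel":[0,0,0],"twist":0},{"claw":1,"travel":[0,0,0],"twist":0},{"claw":1,"travel":[0,0,0],"twist":0},{"claw":1,"travel":[0,0,60],"twist":0},{"claw":1,"travel":[0,0,120],"twist":0},{"claw":1,"travel":[-15,-55,120],"twist":0},{"claw":1,"travel":[-30,-110,120],"twist":0},{"claw":1,"travel":[-45,-167,120],"twist":0},{"claw":1,"travel":[-60,-223,120],"twist":0},{"claw":1,"travel":[-75,-280,120],"twist":0}]'
python3 -m pendant '[{"claw":1,"travel":[-15,-55,0],"twist":0},{"claw":1,"travel":[-27,-101,0],"twist":0},{"claw":1,"travel":[-27,-101,0],"twist":0},{"claw":1,"travel":[-27,-101,0],"twist":0}]'
```

```text
time: 38.28
ee_pos: [0.48, -0.2605, 0.2235]
orientation: [0.0, 0.719, 0.695, 0.0]
contact_force: [1.6, -0.4, -0.1]
opening: 1.0
finger_force: 0.0
time: 38.78
ee_pos: [0.4537, -0.3593, 0.223]
orientation: [-0.0, 0.719, 0.695, 0.0]
contact_force: [-0.8, 0.9, -0.5]
opening: 1.002
finger_force: 0.0
```

```bash
python3 -m pendant '[{"claw":1,"travel":[0,-1,-50],"twist":0},{"claw":1,"travel":[0,-1,-90],"twist":0},{"claw":1,"travel":[0,-1,-107],"twist":0},{"claw":1,"travel":[0,-1,-107],"twist":0},{"claw":-1,"travel":[0,-1,-107],"twist":0},{"claw":-1,"travel":[0,-1,-107],"twist":0},{"claw":-1,"travel":[0,-1,-107],"twist":0},{"claw":-1,"travel":[0,-1,-107],"twist":0},{"claw":-1,"travel":[0,-1,-107],"twist":0}]'
```

```text
time: 39.9
ee_pos: [0.4543, -0.3618, 0.1187]
orientation: [0.001, 0.719, 0.695, -0.0]
contact_force: [-2.5, 1.7, 5.9]
opening: 0.676
finger_force: 64.0
```

```bash
python3 -m pendant '[{"claw":-1,"travel":[0,0,30],"twist":0},{"claw":-1,"travel":[0,0,70],"twist":0},{"claw":-1,"travel":[10,30,90],"twist":0},{"claw":-1,"travel":[22,75,90],"twist":0},{"claw":-1,"travel":[36,120,90],"twist":0},{"claw":-1,"travel":[50,165,90],"twist":0},{"claw":-1,"travel":[64,210,90],"twist":0},{"claw":-1,"travel":[78,255,90],"twist":0},{"claw":-1,"travel":[90,295,90],"twist":0},{"claw":-1,"travel":[94,310,90],"twist":0}]'
python3 -m pendant '[{"claw":-1,"travel":[0,0,0],"twist":0},{"claw":-1,"travel":[0,0,0],"twist":0},{"claw":-1,"travel":[0,0,-40],"twist":0},{"claw":-1,"travel":[0,0,-70],"twist":0},{"claw":-1,"travel":[0,0,-84],"twist":0},{"claw":-1,"travel":[0,0,-88],"twist":0},{"claw":-1,"travel":[0,0,-88],"twist":0}]'
```

```text
time: 41.15
ee_pos: [0.5479, -0.0488, 0.2066]
orientation: [0.0, 0.718, 0.696, 0.0]
contact_force: [0.3, 0.0, -2.7]
opening: 0.673
finger_force: 65.2
time: 42.02
ee_pos: [0.5485, -0.0518, 0.1196]
orientation: [0.001, 0.719, 0.695, 0.0]
contact_force: [0.4, -0.2, -2.8]
opening: 0.674
finger_force: 64.1
```

```bash
python3 -m pendant '[{"claw":-1,"travel":[0,0,-1],"twist":0},{"claw":-1,"travel":[0,0,-1],"twist":0},{"claw":1,"travel":[0,0,-1],"twist":0},{"claw":1,"travel":[0,0,-1],"twist":0},{"claw":1,"travel":[0,0,-1],"twist":0},{"claw":1,"travel":[0,0,50],"twist":0},{"claw":1,"travel":[0,0,110],"twist":0},{"claw":1,"travel":[-15,-60,120],"twist":0},{"claw":1,"travel":[-30,-120,120],"twist":0},{"claw":1,"travel":[-60,-180,120],"twist":0}]'
python3 -m pendant '[{"claw":1,"travel":[-30,-60,0],"twist":0},{"claw":1,"travel":[-50,-100,0],"twist":0},{"claw":1,"travel":[-50,-100,0],"twist":0},{"claw":1,"travel":[-50,-100,0],"twist":0}]'
python3 - <<'E'
from m import *
s=snapshot('top');rect(s,'top','carton',.138);
for i in range(3): rect(s,'top','bottle',.1,i)
s=snapshot('scene');save(s,'s6.png')
E
```

```text
time: 43.28
ee_pos: [0.4894, -0.2285, 0.2388]
orientation: [0.001, 0.719, 0.695, 0.0]
contact_force: [0.4, -0.1, -1.0]
opening: 1.002
finger_force: 0.0
time: 43.78
ee_pos: [0.4398, -0.3263, 0.2381]
orientation: [-0.0, 0.719, 0.695, 0.0]
contact_force: [-0.1, 0.3, 0.7]
opening: 1.001
finger_force: 0.0
0.022
top carton 0 0.57 c 545.0 -53.1 wh 58.7 63.4 a 1.492
top bottle 0 0.71 c 380.0 54.8 wh 41.8 46.2 a 0.786
top bottle 1 0.56 c 554.1 21.7 wh 60.4 65.2 a 1.565
top bottle 2 0.16 c 471.0 309.4 wh 153.4 171.4 a 0.016
```

View pics/s6.png

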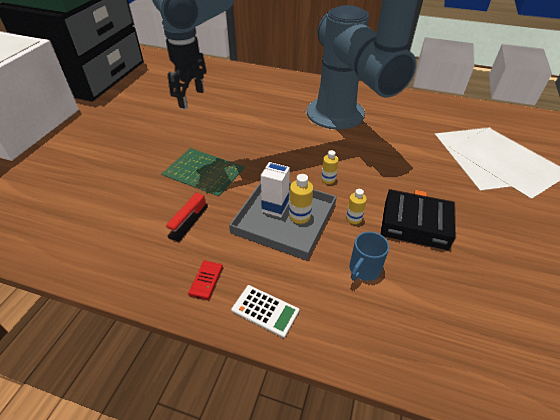

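The carton (275,190) and the bottle (301,200) stand at the same pixels as at the start. The case at (420,217) is shut and the arm is clear.

```bash
python3 -c "
from workcell import manip
print(manip.close_job())"
```

```text
the job is handed in; nothing more can be done
None
```

I handed the job in at about 44 s: the drive lies flat in the shut case, the bottle and carton stand back in the tray within about 3 mm of where they started by the camera, and the mug and stapler were left alone; no verdict came back.

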